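# Clear the stationery pile into its trays

## Task

Take the little pile of stationery on the desk apart from the top down and put each thing away as you go: the roll of tape over the post of its holder, then the note pad in the smallest grey tray, then the white box in the middle tray, and last the long carton in the longest tray, each lying flat inside. Set things down rather than dropping them, do not tip them over, and leave the phone and the coffee cup where they are.

Things in the scene. Friction and masses are not known exactly. Their poses are not given: they have to be found in the camera images.
- tape_mid (a point): roll of brown packing tape lying flat on top of the pile: ring of 54 mm outer diameter, hole 29 mm, 24 mm high; the point is its centre, half-way up, in the hole; z up. About 50 g. It rests on the note pad, which is just as wide as the tape (54 mm), so fingertips must stay above the pad's top while gripping it.
- pad_mid (a point): block of pale plain note paper, one solid piece, 80 (x) x 54 (y) x 26 mm (z up), second from the top of the pile; the point is its centre. About 90 g. It rests on the white box. Grip it across y.
- cardbox_mid (a point): closed white card box, 118 (x) x 60 (y) x 30 mm (z up), third from the top of the pile; the point is its centre. About 160 g. It rests on the carton. Grip it across y.
- carton_mid (a point): long closed brown cardboard carton, 170 (x) x 66 (y) x 38 mm (z up), at the bottom of the pile, on the desk; the point is its centre. About 220 g. Grip it across y.
- tape_post: fixed, mid-grey plastic tape holder: a round foot of 84 mm diameter and 6 mm thick with an upright post of 12 mm diameter in its middle, top 46 mm over the desk; origin on the post's axis at the underside, on the desk; z up. Place of the tape, which goes over the post and lies on the foot.
- tray_small: the smallest of the three trays: fixed, mid-grey open plastic tray, 108 x 82 mm outside (long side along its x), inside 100 x 74 mm, walls 4 mm thick and 14 mm high over the desk, floor 4 mm thick; origin at the centre of its underside, on the desk; z up. Place of the note pad.
- tray_middle: the middle one of the three trays: fixed, mid-grey open plastic tray, 146 x 88 mm outside (long side along its x), inside 138 x 80 mm, walls 4 mm thick and 14 mm high over the desk, floor 4 mm thick; origin at the centre of its underside, on the desk; z up. Place of the white box.
- tray_long: the longest of the three trays: fixed, mid-grey open plastic tray, 198 x 94 mm outside (long side along its x), inside 190 x 86 mm, walls 4 mm thick and 14 mm high over the desk, floor 4 mm thick; origin at the centre of its underside, on the desk; z up. Place of the carton.
- phone: loose black phone lying flat on the desk, 148 (x) x 72 (y) x 9 mm, origin at the centre of its underside; to be left alone.
- cup: loose paper coffee cup with a white lid, 84 mm across at its widest, 120 mm high, standing on the desk, origin at the centre of its underside; to be left alone.
Not all that is in view belongs to the job. Leave any green or red look-alike of the part that bears pad_mid alone.

How it is judged:
By the outcome, as a careful person would: the job done as asked, in the order asked, and still so for the second after the job is handed in, with the robot touching nothing.
It also fails if it takes over 136 s, if anything falls off the work surface, if the arm or the gripper's body presses on something with over 40 N, if the wrist force passes 120 N, or if a joint passes its speed limit or range.

## Robot

A 6-joint arm with a two-finger parallel gripper is mounted at the origin on the work surface. World frame = base frame: x ahead of the robot, y to its left, z up, the work surface at z = 0. Lengths are in m, angles in rad, forces in N, time in s.
With the tool pointing down it reaches from about 0.35 to 0.8 m from the base axis. Payload 7.3 kg.
Tool frame: the origin (TCP) lies on the centre line of the jaws, within the pads' length; the fingertips stand 22 mm ahead of it and the grasp point (between the pads) lies 3 mm ahead of it; z points along the fingers, y is the line along which they close (so a half turn about z gives the same grasp; the last joint's range is limited). The gripper opens to 85 mm and grips with 20 to 120 N. Pads are 22 mm wide; open, the fingers measure 114 mm over their backs; the gripper's body (76 mm by 85 mm) begins 54 mm behind the grasp point. The pads swing forward as they close: fully open they stand 13 mm farther back than shut.
Start: joints at [0.996, 0.342, 1.524, -0, 1.275, -0.146], TCP at [0.218, 0.477, 0.253] pointing down, gripper open.
Joint ranges: [-2.53, 2.53], [-0.77, 2.02], [0.04, 2.7], [-1, 4.14], [0.28, 2.66], [-3.11, 3.11]. Speed limits (rad/s): [2.57, 2.57, 3.14, 3.14, 3.14, 3.14].

## Interface

Orientations are given as a unit quaternion [w, x, y, z].
In Python, from rig import manip, vision gives the robot as it stands.
- The arm moves only by the tool drive_tool, never from a script. Its argument "commands" is a list of rows, each a list of 7 numbers: the turn, a rotation vector about the tool's x, y, z in degrees, then the shift along the tool's x, y, z in mm, then the opening, from 0 (shut) to 1 (fully open). A call has 1 to 10 rows; each row is the pose to reach, as a shift and turn from the pose commanded when the call began, along the tool's axes at that moment; what a row does not reach only later rows make up. A row lasts 1/8 s, in which the tool goes at most 62.5 mm and 10.7 degrees, less where a joint would pass 70% of its speed; a pose out of reach is approached as far as the arm can. A call with a gripper value outside its range is refused whole. The fingers move at their own pace and stop on an object; the grip force is fixed at half the most. Time passes only in rows, so rows that repeat a pose let the fingers close. It gives the time, the measured TCP pose, the force, the opening and the grip force at its end, in the units of the state.
- manip.get_obs(): the state, without advancing time (a new reading comes with each control period).
- vision.read_camera(name): name is "scene" or "top"; returns a dict with "frame" (480x640x3 uint8, blue, green, red), "depth" (480x640 float32, m along the optical axis (not along the pixel's ray), 0 where there is no reading), "mtx" (3x3 intrinsics, pixels), "world_from_camera" (4x4, takes a point from camera to world coordinates). Camera axes: x right, y up, looking along -z (the intrinsics and any distortion apply to the point x, -y, -z); pixel columns grow to the right and rows downward; lengths in m; the calibration is good to about 2 mm. A picture is of the moment at which its call begins.
- manip.job_done(): hands the job in; it is judged then, once.
The state is a dict: "t": time; "joints": joint angles; "dq": joint speeds; "joint_efforts": joint torques, N m; "ee_pos": TCP position; "tool_rot": TCP orientation; "force": force on the tool from outside, world axes, zero at the start; "wrist_torque": the same for the moment, N m; "opening": opening from 0.0 (shut) to 1.0 (fully open); "finger_force": force on a finger pad.
Only numpy, scipy, OpenCV 4.12 (cv2) and the standard library are available. Lean on these libraries where they do the work, as an engineer would, in place of code of your own. Each camera call takes 0.05 s, during which the arm holds its last target. There are 200 camera calls.

## Working session

There is one attempt and no reset: what is moved stays moved. The work goes in short steps, Python scripts to look and compute and a tool call to move; the robot and the scene stay as the last step left them, time stands still between calls to the robot, and variables do not carry over. Pictures are saved under pics/ and viewed, at most 14 in all, crops included, and the job is handed in when it is done.

Besides the shell and the picture viewer there is one more tool, called after "Request:" in YAML: its name, and indented under it one key for each argument. drive_tool: Moves the arm, as the interface text tells. Its arguments: {"type":"object","properties":{"commands":{"type":"array","items":{"type":"array","items":{"type":"number"}}}},"required":["commands"]}

```bash
ls; mkdir -p pics
cat > h.py <<'E'
import numpy as np, cv2
from rig import manip, vision
def cam(n):
    c=vision.read_camera(n); return c
def ray(c,u,v):
    K=np.array(c["mtx"]);T=np.array(c["world_from_camera"])
    x=np.linalg.inv(K)@[u,v,1]; d=T[:3,:3]@np.array([x[0],-x[1],-1]); return T[:3,3],d
def onz(c,u,v,z):
    o,d=ray(c,u,v); return o+d*(z-o[2])/d[2]
def cloud(c):
    K=np.array(c["mtx"]);T=np.array(c["world_from_camera"]);D=c["depth"]
    v,u=np.mgrid[:480,:640]; x=(u-K[0,2])/K[0,0]*D; y=(v-K[1,2])/K[1,1]*D
    P=np.stack([x,-y,-D],-1)@T[:3,:3].T+T[:3,3]; P[D==0]=np.nan; return P
E
python3 - <<'E'
from h import *
print(manip.get_obs())
for n in("scene","top"):
    c=cam(n);cv2.imwrite(f"pics/{n}0.png",c["frame"]);print(n,c["mtx"],c["world_from_camera"],[k for k in c],(c["depth"]>0).mean())
E
```

```text
pics
{'t': 0.0, 'joints': array([ 9.95961362e-01,  3.42712062e-01,  1.52502314e+00,  1.17644069e-05,
        1.27539793e+00, -1.46007073e-01]), 'dq': array([ 3.01900459e-04,  8.77038659e-05,  6.47231514e-04,  3.79886624e-04,
        1.81460581e-03, -3.28538565e-04]), 'joint_efforts': array([-1.00430654e-03, -4.33677042e+01, -2.46011603e+01, -2.58062946e-04,
        7.82230898e-03,  1.43360080e-05]), 'ee_pos': array([0.21807488, 0.47715906, 0.25262933]), 'tool_rot': array([-2.76903427e-04,  2.12776445e-01,  9.77100604e-01, -7.18765742e-04]), 'force': array([-0.04501692,  0.02399512, -0.32732267]), 'wrist_torque': array([-0.02208001,  0.00489102, -0.04249605]), 'finger_force': 0.0, 'opening': 1.0010364879471187}
scene [[587.40842041   0.         324.49994298]
 [  0.         587.40842041 240.32386642]
 [  0.           0.           1.        ]] [[-0.63413551 -0.66211852  0.39933848  1.02313183]
 [ 0.77321649 -0.54495005  0.32429261  0.3794639 ]
 [ 0.00289938  0.51442057  0.85753313  1.08363545]
 [ 0.          0.          0.          1.        ]] ['frame', 'depth', 'mtx', 'world_from_camera'] 0.9958723958333333
top [[463.4950202    0.         320.52757191]
 [  0.         463.4950202  234.15449183]
 [  0.           0.           1.        ]] [[-0.0193357   0.98283178 -0.18348796  0.36441134]
 [-0.99980133 -0.01989566 -0.00121118  0.02757742]
 [-0.004841    0.18342809  0.98302121  1.20625747]
 [ 0.          0.          0.          1.        ]] ['frame', 'depth', 'mtx', 'world_from_camera'] 0.9959309895833334
```

View pics/scene0.png

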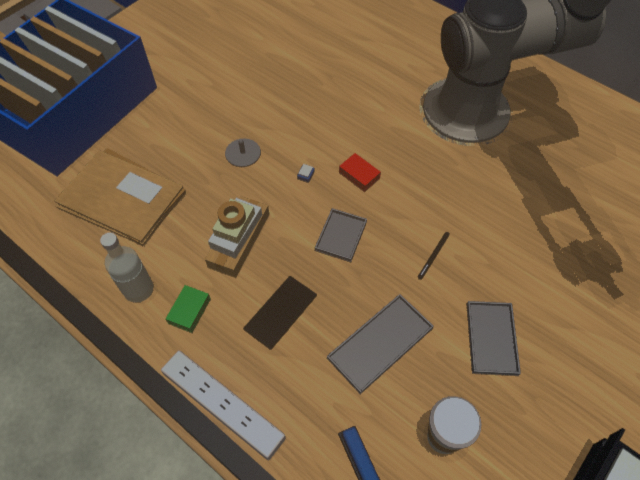

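View pics/top0.png

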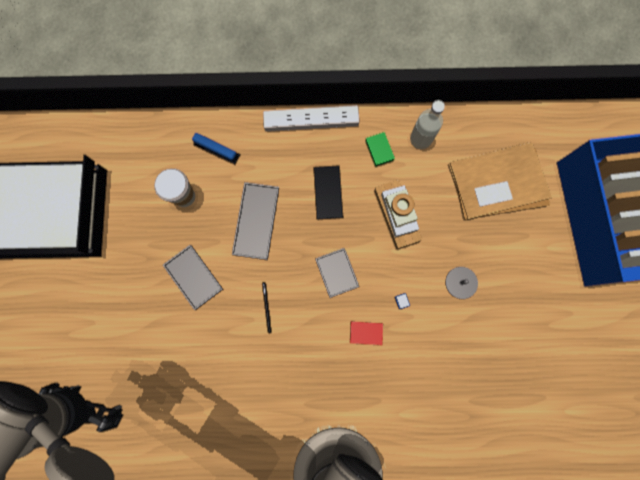

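The scene view shows the pile near (238,230) with the tape at (231,212), the post at (243,152), and the trays at (341,234), (381,342) and (493,338). The top view has the tape at (403,204), the post at (461,282), and the trays at (338,273), (256,221) and (193,277).

```bash
cat > meas.py <<'E'
from h import *
def rect(P):
    (cx,cy),(w,h),a=cv2.minAreaRect((P[:,:2]*1000).astype(np.float32))
    if w<h: w,h,a=h,w,a+90
    a=(a+90)%180-90
    return np.round([cx,cy,w,h,a],1)
C={n:cam(n) for n in("scene","top")}
seeds={"small":dict(scene=(341,234),top=(338,273)),"long":dict(scene=(381,342),top=(256,221)),"mid":dict(scene=(493,338),top=(193,277)),"post":dict(scene=(234,155),top=(455,275))}
for n,c in C.items():
    hsv=cv2.cvtColor(c["frame"],cv2.COLOR_BGR2HSV); m=(hsv[...,1]<70).astype(np.uint8)
    m=cv2.morphologyEx(m,cv2.MORPH_CLOSE,np.ones((3,3)))
    k,L=cv2.connectedComponents(m); P=cloud(c)
    for s,d in seeds.items():
        u,v=d[n]; l=L[v,u]; mm=(L==l)
        if l==0: print(n,s,"bg",hsv[v,u]);continue
        ct=max(cv2.findContours(mm.astype(np.uint8),0,1)[0],key=cv2.contourArea)[:,0]
        z=0.006 if s=="post" else 0.014
        Q=np.array([onz(c,*p,z) for p in ct])
        Z=P[...,2][mm]
        print(n,s,mm.sum(),rect(Q),"z pct",np.round(np.nanpercentile(Z,[5,50,95,99])*1000,1))
    print(n,"table z",np.nanmedian(P[300:330,300:330,2]) )
# pile layers from depth
tp=onz(C["top"],403,204,.118)
for n,c in C.items():
    P=cloud(c); near=np.hypot(P[...,0]-tp[0],P[...,1]-tp[1])<.13
    for nm,lo,hi in (("tape",.108,.13),("pad",.086,.101),("box",.058,.076),("carton",.03,.046)):
        m=(near&(P[...,2]>lo)&(P[...,2]<hi)); 
        # keep flat tops: near the mode of z
        z=P[...,2][m]; zm=np.median(z) if len(z) else 0; h,e=np.histogram(z,bins=np.arange(lo,hi,.002)); zm=e[h.argmax()]+.001
        m&=abs(P[...,2]-zm)<.003
        m=cv2.morphologyEx(m.astype(np.uint8),cv2.MORPH_OPEN,np.ones((2,2)))>0
        print(n,nm,m.sum(),"z",round(zm*1000,1),rect(P[m]) if m.sum()>4 else "")
E
python3 meas.py
```

```text
scene small 1700 [490.5  -9.  112.6  82.1  19.3] z pct [ 0.8  4.8 15.2 17.2]
scene long 4784 [631.4 201.9 198.8  94.5  -9.1] z pct [ 0.9  4.6 14.2 16.6]
scene mid 3341 [486.6 363.6 148.5  89.9  36.4] z pct [ 0.9  4.6 14.7 17. ]
scene post 741 [ 456.7 -331.4   80.4   78.3  -50.5] z pct [ 2.2  6.2 18.  44.1]
scene table z 0.00046603590390192906
top small 1310 [486.7 -10.8 107.7  81.3  19.2] z pct [ 0.5  4.7 14.7 17.8]
top long 2610 [628.3 199.8 197.4  94.2  -9. ] z pct [ 0.1  4.4 14.1 16.8]
top mid 1942 [482.5 362.2 147.2  88.   36.4] z pct [ 0.4  4.5 14.3 16.9]
top post 806 [ 454.5 -330.9   80.5   79.8  -47.9] z pct [ 2.1  6.1 11.4 44.5]
top table z -6.384572938555877e-06
scene tape 243 z 119.0 [ 640.  -168.2   51.4   49.3   45.9]
scene pad 231 z 95.0 [ 637.  -169.2   81.2   50.5   17. ]
scene box 273 z 69.0 [ 636.2 -169.4  119.7   57.3   15. ]
scene carton 478 z 39.0 [ 634.8 -166.6  169.7   60.9   20.5]
top tape 173 z 117.0 [ 636.1 -185.6   77.    47.6  -85.1]
top pad 214 z 95.0 [ 640.8 -184.5   77.5   72.3  -69.3]
top box 178 z 67.0 [ 642.5 -180.8  127.4   78.7   15.8]
top carton 327 z 37.0 [ 636.4 -177.4  173.3   76.9   18. ]
```

```bash
cat > crop.py <<'E'
from h import *
import sys
def crop(C,b,name,s=6):
    ims=[cv2.resize(C[n]["frame"][y:y+65,x:x+65],None,fx=s,fy=s,interpolation=cv2.INTER_CUBIC) for n,(x,y) in b.items()]
    cv2.imwrite(name,np.hstack(ims))
E
python3 - <<'E'
from crop import *
C={n:cam(n) for n in("scene","top")}
crop(C,{"scene":(205,195),"top":(368,182)},"pics/pile.png")
E
```

```text
(no output)
```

View pics/pile.png

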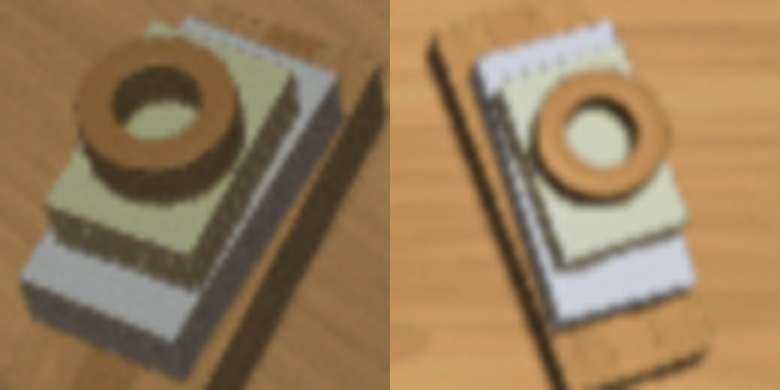

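The crops show the tape slightly off-centre on the pad. Corner points are readable in both views: pad scene (47,207)-(190,255)-(297,75), and box scene (22,280)-(175,340)-(338,72)-(187,18).

Run:
```python
from h import *
C={n:cam(n) for n in("scene","top")}
O={"scene":(205,195,0),"top":(368,182,390)}
def px(n,p): return O[n][0]+(p[0]-O[n][2]+.5)/6-.5, O[n][1]+(p[1]+.5)/6-.5
D={"tape":(.118,dict(scene=[(157,103)],top=[(604,133)])),
"pad":(.094,dict(scene=[(47,207),(190,255),(297,75),(150,25)],top=[(567,265),(688,220),(620,50),(498,90)])),
"box":(.068,dict(scene=[(22,280),(175,340),(338,72),(187,18)],top=[(558,322),(693,285),(612,22),(480,58)]))}
def tri(a,b):
    (o1,d1),(o2,d2)=a,b; s=np.linalg.lstsq(np.stack([d1,-d2],1),o2-o1,rcond=None)[0]
    return (o1+s[0]*d1+o2+s[1]*d2)/2
for k,(z,d) in D.items():
    for n in d:
        Q=np.array([onz(C[n],*px(n,p),z) for p in d[n]])*1000
        r=""
        if len(Q)==4:
            e=Q[[3,2]]-Q[[0,1]]; r=[np.round(np.degrees(np.arctan2(e[:,1],e[:,0])),1),np.round(np.linalg.norm(e,axis=1)),np.round(np.linalg.norm(Q[[1,2]]-Q[[0,3]],axis=1))]
        print(k,n,np.round(Q.mean(0),1),r)
    print("  tri z",[np.round(tri(ray(C["scene"],*px("scene",a)),ray(C["top"],*px("top",b)))*1000,0) for a,b in zip(d["scene"],d["top"])])
# carton: largest component at its top height, plus full-height footprint of the pile
for n,c in C.items():
    P=cloud(c); m=(abs(P[...,2]-.038)<.0035)&(np.hypot(P[...,0]-.64,P[...,1]+.17)<.11)
    Q=P[m]; (a,b),(w,h),t=cv2.minAreaRect((Q[:,:2]*1000).astype(np.float32)); print("carton",n,m.sum(),a,b,w,h,t)
    # rows in pile axes
    th=np.radians(17); u=(Q[:,0]-.64)*np.cos(th)+(Q[:,1]+.17)*np.sin(th); v=-(Q[:,0]-.64)*np.sin(th)+(Q[:,1]+.17)*np.cos(th)
    print(np.round(np.percentile(u*1000,[1,5,95,99])),np.round(np.percentile(v*1000,[1,5,95,99])))
```

```text
tape scene [ 640.2 -170.3  118. ] 
tape top [ 638.2 -172.3  118. ] 
  tri z [array([ 639., -173.,  114.])]
pad scene [ 638.  -170.1   94. ] [array([-161.5, -163.9]), array([79., 78.]), array([52., 55.])]
pad top [ 634.7 -171.8   94. ] [array([18.5, 18.3]), array([78., 76.]), array([53., 54.])]
  tri z [array([ 632., -205.,   -4.]), array([ 626., -220.,  -37.]), array([ 639., -140.,  181.]), array([ 645., -132.,  196.])]
box scene [ 636.  -171.7   68. ] [array([-164.3, -164.7]), array([117., 118.]), array([58., 59.])]
box top [ 634.7 -172.9   68. ] [array([13.5, 13.6]), array([117., 118.]), array([59., 59.])]
  tri z [array([ 628., -221.,  -78.]), array([ 619., -248., -145.]), array([ 641., -127.,  202.]), array([ 648., -118.,  218.])]
carton scene 642 635.5852661132812 -171.5907745361328 172.92347717285156 69.0389404296875 17.85547637939453
[-89. -86.  79.  81.] [-31. -28.  33.  34.]
carton top 483 633.5211181640625 -171.90476989746094 170.65908813476562 66.7320327758789 18.234495162963867
[-91. -89.  75.  78.] [-33. -29.  32.  34.]
```

Depth puts the layer tops at 118, 94–95, 68 and 38 mm, which agrees with the text. Next I'll write a helper that turns target poses into tool-axis moves.

```bash
cat > go.py <<'E'
# usage: go.py x y z gripyaw [x y z yaw ...]  (mm, deg) -> shift/turn in present tool axes
import sys
from h import *
from scipy.spatial.transform import Rotation as R
o=manip.get_obs(); q=o["tool_rot"]; T=R.from_quat([q[1],q[2],q[3],q[0]]); p=o["ee_pos"]*1000
y=T.as_matrix()[:,1]
print("t",round(o["t"],2),"pos",p.round(1),"gripyaw",round(np.degrees(np.arctan2(y[1],y[0])),1),"tilt",T.as_matrix()[:,2].round(4),"q",o["joints"].round(2),"F",o["force"].round(1),"op",round(o["opening"],3),"ff",round(o["finger_force"],1))
a=list(map(float,sys.argv[1:]))
for i in range(0,len(a),4):
    t=np.radians(a[i+3]); Y=np.array([np.cos(t),np.sin(t),0]); Z=np.array([0,0,-1.]); M=np.stack([np.cross(Y,Z),Y,Z],1)
    print("row",(T.inv()*R.from_matrix(M)).as_rotvec(degrees=True).round(1),(T.inv().apply(np.array(a[i:i+3])-p)).round(1))
E
python3 go.py 430 100 200 10 460 -480 120 -73 460 -480 60 -73
```

```text
t 0.4 pos [218.3 477.4 253.2] gripyaw 65.4 tilt [-0.e+00 -1.e-04 -1.e+00] q [ 1.    0.34  1.52 -0.    1.28 -0.15] F [-0.2  0.7  0. ] op 1.003 ff 0.0
row [-0.   0.  55.4] [-349.5 -255.2   53.3]
row [ -0.    0.  138.4] [-617.9 -770.3  133.3]
row [ -0.    0.  138.4] [-617.9 -770.2  193.3]
```

Request:
drive_tool:
  commands:
    - [0,0,55.4,-349.5,-255.2,53.3,0.64]
    - [0,0,55.4,-349.5,-255.2,53.3,0.64]
    - [0,0,55.4,-349.5,-255.2,53.3,0.64]
    - [0,0,55.4,-349.5,-255.2,53.3,0.64]
    - [0,0,55.4,-349.5,-255.2,53.3,0.64]
    - [0,0,55.4,-349.5,-255.2,53.3,0.64]
    - [0,0,55.4,-349.5,-255.2,53.3,0.64]
    - [0,0,138.4,-618,-770,133,0.64]
    - [0,0,138.4,-618,-770,133,0.64]
    - [0,0,138.4,-618,-770,133,0.64]

```text
t: 1.65
ee_pos: [0.4397, -0.0875, 0.1744]
tool_rot: [0.0, 0.832, 0.555, 0.0]
force: [0.3, 0.7, -0.1]
opening: 0.643
finger_force: 0.0
```

```bash
python3 go.py 460 -480 120 -73 460 -480 35 -73
```

```text
t 1.65 pos [439.7 -87.5 174.4] gripyaw -22.6 tilt [ 9.e-04 -1.e-04 -1.e+00] q [-0.37  0.29  1.84  0.    1.01  0.03] F [ 0.3  0.7 -0.1] op 0.643 ff 0.0
row [ 0.  -0.  50.4] [-354.7  169.3   54.5]
row [ 0.  -0.  50.4] [-354.7  169.2  139.5]
```

Request:
drive_tool:
  commands:
    - [0,0,50,-355,169,54,0.64]
    - [0,0,50,-355,169,54,0.64]
    - [0,0,50,-355,169,54,0.64]
    - [0,0,50,-355,169,54,0.64]
    - [0,0,50,-355,169,54,0.64]
    - [0,0,50,-355,169,54,0.64]
    - [0,0,50,-355,169,54,0.64]
    - [0,0,50,-355,169,100,0.64]
    - [0,0,50,-355,169,135,0.64]
    - [0,0,50,-355,169,135,0.64]

```text
t: 2.9
ee_pos: [0.4606, -0.4763, 0.0363]
tool_rot: [-0.003, 0.988, 0.155, -0.002]
force: [0.9, 0.8, -0.1]
opening: 0.64
finger_force: 0.0
```

```bash
python3 go.py
```

```text
t 2.9 pos [ 460.6 -476.3   36.3] gripyaw -72.2 tilt [-0.0041  0.0055 -1.    ] q [-0.92  0.81  1.33  0.    1.01  0.34] F [ 0.9  0.8 -0.1] op 0.64 ff 0.0
```

Descend in 2 mm rows with settling between checks.

Request:
drive_tool:
  commands:
    - [0,0,0,0,0,3,0.64]
    - [0,0,0,0,0,5,0.64]
    - [0,0,0,0,0,7,0.64]
    - [0,0,0,0,0,9,0.64]
    - [0,0,0,0,0,9,0.64]

```text
t: 3.52
ee_pos: [0.462, -0.4779, 0.0305]
tool_rot: [-0.0, 0.988, 0.155, 0.0]
force: [-0.3, -0.6, 0.2]
opening: 0.635
finger_force: 0.0
```

Request:
drive_tool:
  commands:
    - [0,0,0,0,0,1,0.64]
    - [0,0,0,0,0,2,0.64]
    - [0,0,0,0,0,2,0.64]

```text
t: 3.9
ee_pos: [0.462, -0.4779, 0.0283]
tool_rot: [-0.0, 0.988, 0.155, -0.0]
force: [0.0, 0.1, 0.2]
opening: 0.638
finger_force: 0.0
```

Request:
drive_tool:
  commands:
    - [0,0,0,0,0,1,0.64]
    - [0,0,0,0,0,2,0.64]
    - [0,0,0,0,0,2,0.64]

```text
t: 4.28
ee_pos: [0.462, -0.4779, 0.0263]
tool_rot: [-0.0, 0.988, 0.155, -0.0]
force: [0.7, 0.2, 0.1]
opening: 0.641
finger_force: 0.0
```

Request:
drive_tool:
  commands:
    - [0,0,0,0,0,1,0.64]
    - [0,0,0,0,0,2,0.64]
    - [0,0,0,0,0,2,0.64]

```text
t: 4.65
ee_pos: [0.462, -0.4779, 0.0243]
tool_rot: [-0.0, 0.988, 0.155, -0.0]
force: [0.2, -0.2, 0.5]
opening: 0.643
finger_force: 0.0
```

Request:
drive_tool:
  commands:
    - [0,0,0,0,0,1,0.64]
    - [0,0,0,0,0,2,0.64]
    - [0,0,0,0,0,2,0.64]

```text
t: 5.03
ee_pos: [0.462, -0.4779, 0.0223]
tool_rot: [-0.0, 0.988, 0.155, -0.0]
force: [-0.5, 0.6, 0.8]
opening: 0.638
finger_force: 0.0
```

Request:
drive_tool:
  commands:
    - [0,0,0,0,0,1,0.64]
    - [0,0,0,0,0,1.5,0.64]
    - [0,0,0,0,0,1.5,0.64]

```text
t: 5.4
ee_pos: [0.462, -0.4779, 0.0209]
tool_rot: [-0.0, 0.988, 0.155, 0.0]
force: [-0.4, -0.6, 0.4]
opening: 0.639
finger_force: 0.0
```

Request:
drive_tool:
  commands:
    - [0,0,0,0,0,1,0.64]
    - [0,0,0,0,0,2,0.64]
    - [0,0,0,0,0,2,0.64]

```text
t: 5.78
ee_pos: [0.462, -0.4779, 0.0188]
tool_rot: [-0.0, 0.988, 0.155, -0.0]
force: [0.2, -0.7, 0.1]
opening: 0.642
finger_force: 0.0
```

Request:
drive_tool:
  commands:
    - [0,0,0,0,0,1,0.64]
    - [0,0,0,0,0,2,0.64]
    - [0,0,0,0,0,2,0.64]

```text
t: 6.15
ee_pos: [0.4621, -0.478, 0.0181]
tool_rot: [0.0, 0.988, 0.155, 0.0]
force: [-2.4, 1.8, 8.3]
opening: 0.635
finger_force: 3.7
```

Request:
drive_tool:
  commands:
    - [0,0,0,0,0,1,0.64]
    - [0,0,0,0,0,1.5,0.64]
    - [0,0,0,0,0,1.5,0.64]

```text
t: 6.52
ee_pos: [0.4621, -0.4781, 0.0181]
tool_rot: [0.0, 0.988, 0.155, 0.0]
force: [-4.4, 3.8, 17.0]
opening: 0.638
finger_force: 8.2
```

Contact came at TCP z = 18.1 mm, so at a 54 mm opening the tips are 18 mm ahead of the TCP.

```bash
python3 go.py 462 -478 190 -72.3 639 -171 190 -72.3 639 -171 118 -72.3
```

```text
t 6.53 pos [ 462.1 -478.1   18.1] gripyaw -72.2 tilt [ 5.e-04 -7.e-04 -1.e+00] q [-0.92  0.83  1.34 -0.    0.97  0.34] F [-4.4  3.8 17. ] op 0.638 ff 8.2
row [ 0.  -0.   0.1] [-0.000e+00  1.000e-01 -1.719e+02]
row [ 0.  -0.   0.1] [ 262.4 -238.1 -172. ]
row [ 0.  -0.   0.1] [ 262.3 -238.2 -100. ]
```

Request:
drive_tool:
  commands:
    - [0,0,0,0,0,-60,0.7]
    - [0,0,0,0,0,-120,1]
    - [0,0,0,0,0,-175,1]
    - [0,0,0,45,-40,-175,1]
    - [0,0,0,90,-81,-175,1]
    - [0,0,0,135,-121,-175,1]
    - [0,0,0,180,-162,-175,1]
    - [0,0,0,225,-203,-175,1]
    - [0,0,0,262.3,-238.2,-175,1]
    - [0,0,0,262.3,-238.2,-175,1]

```text
t: 7.78
ee_pos: [0.6403, -0.167, 0.1903]
tool_rot: [-0.0, 0.988, 0.157, 0.0]
force: [-0.5, -0.5, 0.3]
opening: 1.002
finger_force: 0.0
```

```bash
python3 go.py 639 -171 150 -72.3 639 -171 118 -72.3
python3 - <<'E'
from crop import *
C={n:cam(n) for n in("scene","top")}
crop(C,{"scene":(205,180),"top":(368,172)},"pics/above.png")
E
```

```text
t 7.78 pos [ 640.3 -167.   190.3] gripyaw -71.9 tilt [ 3.e-04  9.e-04 -1.e+00] q [-0.37  0.64  1.2   0.    1.3   0.88] F [-0.5 -0.5  0.3] op 1.002 ff 0.0
row [-0.  -0.   0.4] [-2.5  3.4 40.3]
row [-0.  -0.   0.4] [-2.5  3.5 72.3]
```

View pics/above.png

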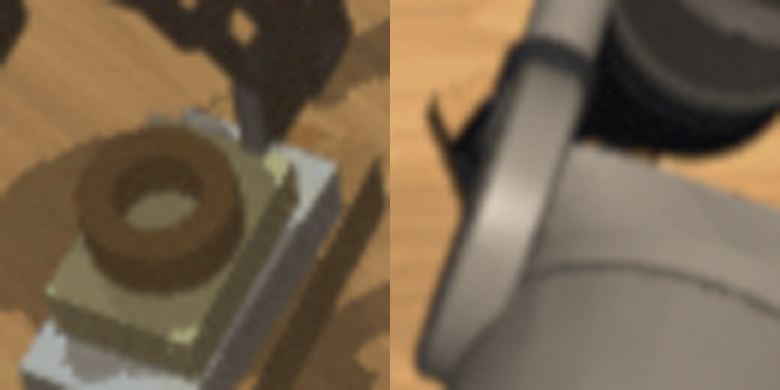

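The right finger is at about (255,130) in the scene crop, above and beside the tape, with the pile undisturbed. The top view is blocked by the arm.

```bash
python3 go.py 639 -171 118 -72.3
```

```text
t 7.88 pos [ 638.9 -170.7  190.3] gripyaw -72.1 tilt [-4.e-04 -3.e-04 -1.e+00] q [-0.38  0.64  1.2  -0.    1.3   0.88] F [-0.7 -1.5 -0.6] op 0.997 ff 0.0
row [0.  0.  0.2] [ 0.   0.3 72.3]
```

Request:
drive_tool:
  commands:
    - [0,0,0,0,0,25,1]
    - [0,0,0,0,0,45,1]
    - [0,0,0,0,0,60,1]
    - [0,0,0,0,0,70,1]
    - [0,0,0,0,0,72,1]
    - [0,0,0,0,0,72,0.8]
    - [0,0,0,0,0,72,0.65]
    - [0,0,0,0,0,72,0.5]
    - [0,0,0,0,0,72,0.5]
    - [0,0,0,0,0,72,0.5]

```text
t: 9.12
ee_pos: [0.6396, -0.1711, 0.1199]
tool_rot: [0.001, 0.988, 0.155, 0.001]
force: [-1.0, 0.6, 5.8]
opening: 0.609
finger_force: 63.0
```

Request:
drive_tool:
  commands:
    - [0,0,0,0,0,-2,0.5]
    - [0,0,0,0,0,-5,0.5]
    - [0,0,0,0,0,-10,0.5]
    - [0,0,0,0,0,-20,0.5]
    - [0,0,0,0,0,-35,0.5]
    - [0,0,0,0,0,-50,0.5]
    - [0,0,0,0,0,-50,0.5]

```text
t: 10.0
ee_pos: [0.6398, -0.1713, 0.1708]
tool_rot: [0.001, 0.988, 0.155, 0.002]
force: [0.2, 0.5, -0.3]
opening: 0.609
finger_force: 62.6
```

```bash
python3 go.py 455.6 -331 160 -72.3
python3 - <<'E'
from crop import *
C={n:cam(n) for n in("scene","top")}
crop(C,{"scene":(205,170),"top":(368,172)},"pics/lift1.png")
E
```

```text
t 10.0 pos [ 639.8 -171.3  170.8] gripyaw -72.2 tilt [ 0.0037 -0.0014 -1.    ] q [-0.38  0.66  1.22  0.    1.25  0.88] F [ 0.2  0.5 -0.3] op 0.609 ff 62.6
row [ 0.1 -0.2  0.1] [-224.3   95.7   10.3]
```

View pics/lift1.png

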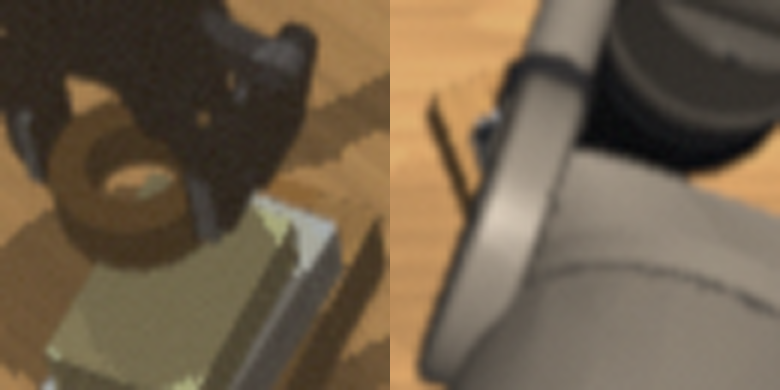

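The tape is held at about (120,185) in the scene crop, and the pad stayed put. Moving to the post.

Request:
drive_tool:
  commands:
    - [0,0,0,-20,9,0,0.5]
    - [0,0,0,-55,23,0,0.5]
    - [0,0,0,-95,40,2,0.5]
    - [0,0,0,-135,57,4,0.5]
    - [0,0,0,-170,73,6,0.5]
    - [0,0,0,-200,85,8,0.5]
    - [0,0,0,-217,93,10,0.5]
    - [0,0,0,-224,95.7,10,0.5]
    - [0,0,0,-224,95.7,10,0.5]
    - [0,0,0,-224,95.7,10,0.5]

```text
t: 11.35
ee_pos: [0.4557, -0.33, 0.1585]
tool_rot: [-0.0, 0.988, 0.155, 0.0]
force: [0.4, -0.0, -1.2]
opening: 0.611
finger_force: 62.6
```

```bash
python3 go.py 455.6 -331 90 -72.3 455.6 -331 33 -72.3
```

```text
t 11.35 pos [ 455.7 -330.   158.5] gripyaw -72.1 tilt [ 4.e-04  2.e-04 -1.e+00] q [-0.76  0.5   1.55  0.    1.09  0.5 ] F [ 0.4 -0.  -1.2] op 0.611 ff 62.6
row [-0.  -0.   0.2] [-0.4  1.  68.5]
row [-0.  -0.   0.2] [ -0.4   1.  125.5]
```

Request:
drive_tool:
  commands:
    - [0,0,0,-0.4,1,25,0.5]
    - [0,0,0,-0.4,1,50,0.5]
    - [0,0,0,-0.4,1,66,0.5]
    - [0,0,0,-0.4,1,70,0.5]
    - [0,0,0,-0.4,1,70,0.5]

```text
t: 11.98
ee_pos: [0.4552, -0.3317, 0.0888]
tool_rot: [0.0, 0.988, 0.155, 0.0]
force: [0.5, -0.8, 0.3]
opening: 0.613
finger_force: 62.6
```

```bash
python3 go.py 455.6 -331 33 -72.3
python3 - <<'E'
from crop import *
C={n:cam(n) for n in("scene","top")}
crop(C,{"scene":(210,110),"top":(430,245)},"pics/post1.png")
E
```

```text
t 11.97 pos [ 455.2 -331.7   88.8] gripyaw -72.2 tilt [ 4.e-04 -2.e-04 -1.e+00] q [-0.77  0.59  1.62  0.    0.93  0.49] F [ 0.5 -0.8  0.3] op 0.613 ff 62.6
row [ 0.  -0.   0.1] [ 0.5 -0.5 55.8]
```

View pics/post1.png

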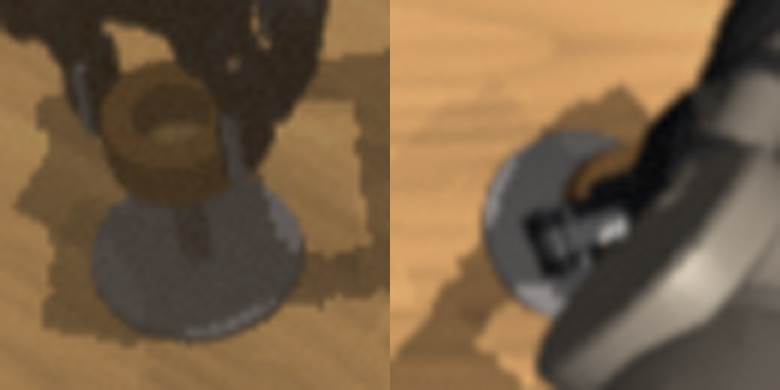

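The tape hovers just above the post: its top face is centred at about (160,112) in the scene crop, and the foot at about (198,255). I'll compare these in the same camera.

Run:
```python
from h import *
c=cam("scene"); f=lambda X,Y:(210+(X+.5)/6-.5,110+(Y+.5)/6-.5)
print(onz(c,*f(160,112),.087)*1000, onz(c,*f(198,255),.006)*1000)
```

```text
[ 458.59264694 -334.6507508    87.        ] [ 456.6527109  -330.04585176    6.        ]
```

Request:
drive_tool:
  commands:
    - [0,0,0,0,-2.8,0,0.5]
    - [0,0,0,0,-2.8,12,0.5]
    - [0,0,0,0,-2.8,24,0.5]
    - [0,0,0,0,-2.8,36,0.5]
    - [0,0,0,0,-2.8,46,0.5]
    - [0,0,0,0,-2.8,52,0.5]
    - [0,0,0,0,-2.8,52,0.5]

```text
t: 13.0
ee_pos: [0.4539, -0.3288, 0.0359]
tool_rot: [-0.0, 0.988, 0.155, -0.0]
force: [0.5, 0.2, -0.8]
opening: 0.606
finger_force: 62.6
```

Request:
drive_tool:
  commands:
    - [0,0,0,0,0,1,0.5]
    - [0,0,0,0,0,2,0.5]
    - [0,0,0,0,0,3,0.5]
    - [0,0,0,0,0,3,0.5]

```text
t: 13.5
ee_pos: [0.454, -0.329, 0.0335]
tool_rot: [0.0, 0.988, 0.155, 0.0]
force: [-0.5, -0.7, -0.9]
opening: 0.609
finger_force: 62.6
```

Request:
drive_tool:
  commands:
    - [0,0,0,0,0,1,0.5]
    - [0,0,0,0,0,2,0.5]
    - [0,0,0,0,0,2,0.5]

```text
t: 13.88
ee_pos: [0.454, -0.329, 0.0319]
tool_rot: [0.0, 0.988, 0.155, 0.0]
force: [-1.5, 1.0, 4.0]
opening: 0.606
finger_force: 63.1
```

Request:
drive_tool:
  commands:
    - [0,0,0,0,0,1,0.5]
    - [0,0,0,0,0,1.5,0.5]
    - [0,0,0,0,0,1.5,0.5]

```text
t: 14.25
ee_pos: [0.4541, -0.329, 0.0318]
tool_rot: [0.0, 0.988, 0.155, 0.0]
force: [-4.3, 4.1, 17.9]
opening: 0.608
finger_force: 64.3
```

Request:
drive_tool:
  commands:
    - [0,0,0,0,0,-2,0.5]
    - [0,0,0,0,0,-2,0.7]
    - [0,0,0,0,0,-2,0.9]
    - [0,0,0,0,0,-2,1]
    - [0,0,0,0,0,-2,1]
    - [0,0,0,0,0,-25,1]
    - [0,0,0,0,0,-75,1]
    - [0,0,0,0,0,-130,1]
    - [0,0,0,0,0,-140,1]

```text
t: 15.38
ee_pos: [0.4554, -0.3303, 0.174]
tool_rot: [0.003, 0.988, 0.155, 0.002]
force: [0.1, -1.3, -0.7]
opening: 0.999
finger_force: 0.0
```

```bash
python3 go.py 636.5 -171 170 -72.3
python3 - <<'E'
from crop import *
C={n:cam(n) for n in("scene","top")}
crop(C,{"scene":(210,110),"top":(430,245)},"pics/post2.png")
c=C["scene"];P=cloud(c);m=(np.hypot(P[...,0]-.455,P[...,1]+.330)<.03)&(P[...,2]<.06)
print(np.nanpercentile(P[...,2][m],[10,50,90,99]))
E
```

```text
t 15.38 pos [ 455.4 -330.3  174. ] gripyaw -72.2 tilt [ 0.0055 -0.0051 -1.    ] q [-0.76  0.48  1.54  0.    1.11  0.5 ] F [ 0.1 -1.3 -0.7] op 0.999 ff 0.0
row [ 0.4 -0.2  0.1] [221.1 -96.3   4.2]
[0.00674547 0.02680745 0.03306472 0.04596477]
```

View pics/post2.png

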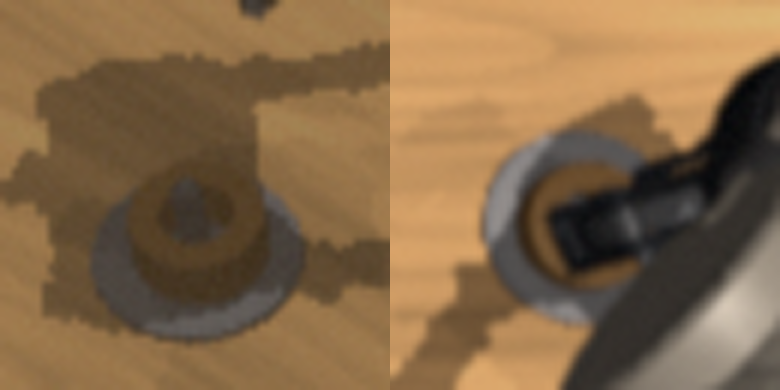

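The tape sits over the post, flat on the foot, with the post visible in its hole at (185,205) in the scene crop. Next is the pad.

Request:
drive_tool:
  commands:
    - [0,0,0,40,-17,0,1]
    - [0,0,0,85,-37,0,1]
    - [0,0,0,130,-57,0,1]
    - [0,0,0,175,-76,0,1]
    - [0,0,0,210,-91,0,1]
    - [0,0,0,221,-96.3,4,1]
    - [0,0,0,221,-96.3,4,1]
    - [0,0,0,221,-96.3,4,1]

```text
t: 16.48
ee_pos: [0.6339, -0.1707, 0.1652]
tool_rot: [-0.0, 0.988, 0.154, -0.001]
force: [-0.4, -0.6, -0.4]
opening: 0.997
finger_force: 0.0
```

```bash
python3 go.py 636.5 -171 100 -72.3
python3 - <<'E'
from crop import *
C={n:cam(n) for n in("scene","top")}
crop(C,{"scene":(205,185),"top":(368,172)},"pics/pad1.png",5)
E
```

```text
t 16.48 pos [ 633.9 -170.7  165.2] gripyaw -72.3 tilt [-1.7e-03  3.0e-04 -1.0e+00] q [-0.38  0.66  1.25 -0.    1.24  0.88] F [-0.4 -0.6 -0.4] op 0.997 ff 0.0
row [-0.   0.1  0. ] [ 2.5  1.1 65.2]
```

View pics/pad1.png

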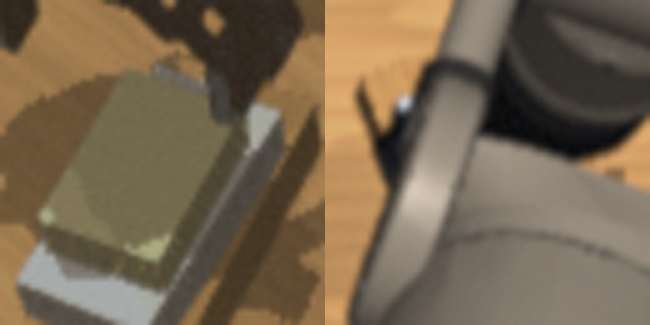

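The pad is in the same place as before: its corners in the crop are about (40,215), (160,262) and (243,115).

Request:
drive_tool:
  commands:
    - [0,0,0,1.5,0,20,1]
    - [0,0,0,1.5,0,40,1]
    - [0,0,0,1.5,0,55,1]
    - [0,0,0,1.5,0,65,1]
    - [0,0,0,1.5,0,65,1]
    - [0,0,0,1.5,0,65,0.8]
    - [0,0,0,1.5,0,65,0.65]
    - [0,0,0,1.5,0,65,0.5]
    - [0,0,0,1.5,0,65,0.5]
    - [0,0,0,1.5,0,65,0.5]

```text
t: 17.82
ee_pos: [0.637, -0.1695, 0.1023]
tool_rot: [0.001, 0.988, 0.155, 0.001]
force: [-1.5, 0.2, 5.5]
opening: 0.615
finger_force: 64.0
```

Request:
drive_tool:
  commands:
    - [0,0,0,0,0,-2,0.5]
    - [0,0,0,0,0,-5,0.5]
    - [0,0,0,0,0,-10,0.5]
    - [0,0,0,0,0,-20,0.5]
    - [0,0,0,0,0,-30,0.5]
    - [0,0,0,0,0,-40,0.5]
    - [0,0,0,0,0,-40,0.5]
    - [0,0,0,0,0,-40,0.5]

```text
t: 18.82
ee_pos: [0.6362, -0.1692, 0.1408]
tool_rot: [-0.0, 0.988, 0.155, -0.0]
force: [0.4, -0.1, -0.5]
opening: 0.612
finger_force: 63.3
```

```bash
python3 go.py 489 -10 140 -70.8 489 -10 60 -70.8
```

```text
t 18.82 pos [ 636.2 -169.2  140.8] gripyaw -72.2 tilt [-3.e-04  2.e-04 -1.e+00] q [-0.38  0.68  1.27  0.    1.19  0.88] F [ 0.4 -0.1 -0.5] op 0.612 ff 63.3
row [-0.   0.  -1.4] [ -91.5 -196.6    0.9]
row [-0.   0.  -1.4] [ -91.5 -196.6   80.9]
```

Request:
drive_tool:
  commands:
    - [0,0,0,-10,-21,0,0.5]
    - [0,0,-0.5,-25,-54,0,0.5]
    - [0,0,-1,-42,-90,0,0.5]
    - [0,0,-1.4,-59,-127,0,0.5]
    - [0,0,-1.4,-74,-160,0,0.5]
    - [0,0,-1.4,-86,-185,0,0.5]
    - [0,0,-1.4,-91.5,-196.6,20,0.5]
    - [0,0,-1.4,-91.5,-196.6,45,0.5]
    - [0,0,-1.4,-91.5,-196.6,65,0.5]
    - [0,0,-1.4,-91.5,-196.6,75,0.5]

```text
t: 20.08
ee_pos: [0.4885, -0.0099, 0.0649]
tool_rot: [-0.0, 0.986, 0.167, -0.001]
force: [0.2, 0.2, -1.6]
opening: 0.614
finger_force: 63.3
```

```bash
python3 - <<'E'
from crop import *
C={n:cam(n) for n in("scene","top")}
crop(C,{"scene":(308,195),"top":(305,240)},"pics/small1.png")
E
python3 go.py 489 -10 45 -70.8
```

```text
t 20.18 pos [488.6 -10.   65.1] gripyaw -70.8 tilt [-2.e-03  5.e-04 -1.e+00] q [-0.18  0.52  1.85  0.    0.77  1.06] F [ 0.2 -0.3 -0.9] op 0.614 ff 63.3
row [-0.1  0.1  0. ] [ 0.4  0.2 20.1]
```

View pics/small1.png

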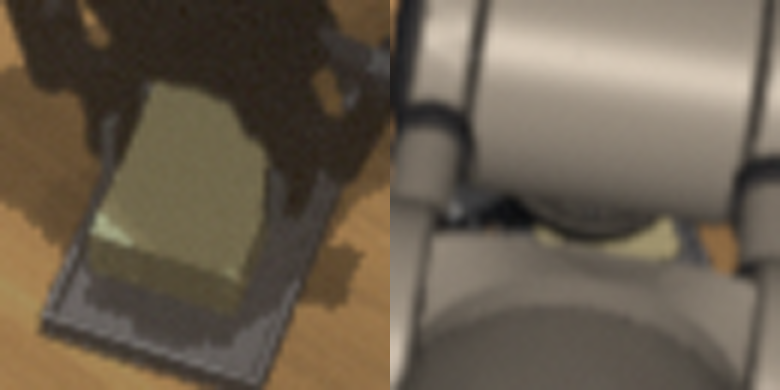

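The pad hovers over the small tray, with its lower front corners at about (90,275) and (238,318) in the scene crop and the tray's front corners at (42,325) and (255,388).

Run:
```python
from h import *
c=cam("scene"); f=lambda X,Y:(308+(X+.5)/6-.5,195+(Y+.5)/6-.5)
t=np.radians(19.2)
for p,z in(((90,242),.057),((238,285),.057),((90,275),.031),((238,318),.031)):
    q=onz(c,*f(*p),z)[:2]*1000-[490,-9.5]; print(q@[np.cos(t),np.sin(t)],q@[-np.sin(t),np.cos(t)])
```

```text
41.44976517579043 -25.55852025945599
40.11388538271991 27.445086447199365
39.15186521441776 -26.403553249857598
37.69971204490418 27.60611329519827
```

Request:
drive_tool:
  commands:
    - [0,0,0,0,0,8,0.5]
    - [0,0,0,0,0,16,0.5]
    - [0,0,0,0,0,22,0.5]
    - [0,0,0,0,0,24,0.5]
    - [0,0,0,0,0,25,0.5]
    - [0,0,0,0,0,25,0.5]

```text
t: 20.98
ee_pos: [0.4893, -0.01, 0.0411]
tool_rot: [-0.0, 0.986, 0.167, 0.0]
force: [-0.3, 0.5, -0.8]
opening: 0.612
finger_force: 63.3
```

Request:
drive_tool:
  commands:
    - [0,0,0,0,0,1,0.5]
    - [0,0,0,0,0,2,0.5]
    - [0,0,0,0,0,2,0.5]

```text
t: 21.35
ee_pos: [0.4892, -0.01, 0.039]
tool_rot: [-0.0, 0.986, 0.167, 0.0]
force: [-0.0, -0.9, -1.5]
opening: 0.61
finger_force: 63.3
```

Request:
drive_tool:
  commands:
    - [0,0,0,0,0,1,0.5]
    - [0,0,0,0,0,1.5,0.5]
    - [0,0,0,0,0,1.5,0.5]

```text
t: 21.72
ee_pos: [0.4893, -0.0101, 0.0383]
tool_rot: [0.0, 0.986, 0.167, 0.0]
force: [-2.6, 0.3, 8.3]
opening: 0.612
finger_force: 64.3
```

Contact is at 38.3 mm, as predicted. Release and rise.

Request:
drive_tool:
  commands:
    - [0,0,0,0,0,-1,0.5]
    - [0,0,0,0,0,-1,0.7]
    - [0,0,0,0,0,-1,0.9]
    - [0,0,0,0,0,-1,1]
    - [0,0,0,0,0,-1,1]
    - [0,0,0,0,0,-25,1]
    - [0,0,0,0,0,-65,1]
    - [0,0,0,0,0,-105,1]
    - [0,0,0,0,0,-105,1]

```text
t: 22.85
ee_pos: [0.4909, -0.0103, 0.1453]
tool_rot: [0.001, 0.986, 0.167, 0.003]
force: [0.3, -1.0, 0.0]
opening: 1.001
finger_force: 0.0
```

```bash
python3 go.py 635.5 -172 140 -75.5 635.5 -172 76 -75.5;python3 - <<'E'
from crop import *
C={n:cam(n) for n in("scene",)}
ims=[cv2.resize(C["scene"]["frame"][y:y+75,x:x+75],None,fx=5,fy=5,interpolation=cv2.INTER_CUBIC) for x,y in((300,185),(200,190))]
cv2.imwrite("pics/box1.png",np.hstack(ims))
E
```

```text
t 22.85 pos [490.9 -10.3 145.3] gripyaw -70.8 tilt [ 0.0064 -0.0011 -1.    ] q [-0.18  0.4   1.77  0.    0.96  1.06] F [ 0.3 -1.   0. ] op 1.001 ff 0.0
row [ 0.2 -0.3  4.7] [ 83.3 200.2   6.4]
row [ 0.2 -0.3  4.7] [ 82.9 200.   70.4]
```

View pics/box1.png

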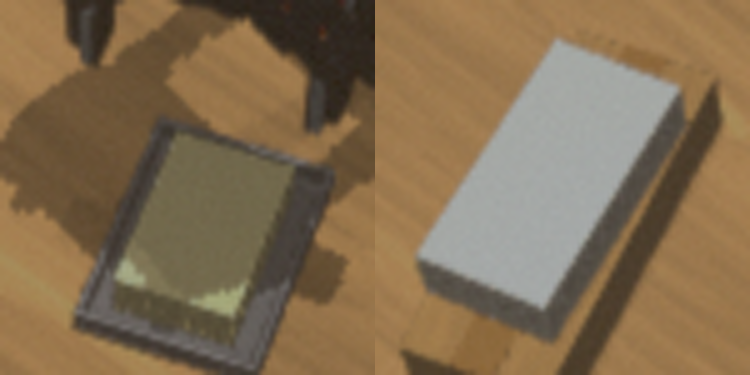

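The pad lies flat in the small tray. The white box is now unobstructed, with scene-crop corners at (420,258), (547,307), (683,90) and (556,38).

Run:
```python
from h import *
for n in ("scene","top"):
    c=cam(n); hsv=cv2.cvtColor(c["frame"],cv2.COLOR_BGR2HSV); P=cloud(c)
    m=((abs(P[...,2]-.068)<.006)&(np.hypot(P[...,0]-.636,P[...,1]+.172)<.075)&(hsv[...,1]<60)).astype(np.uint8)
    ct=max(cv2.findContours(m,0,1)[0],key=cv2.contourArea)[:,0]
    Q=np.array([onz(c,*p,.068)[:2]*1000 for p in ct],np.float32); print(n,m.sum(),np.median(P[...,2][m>0]),cv2.minAreaRect(Q))
```

```text
scene 1473 0.06799997540955438 ((637.7494506835938, -170.38580322265625), (120.5517349243164, 62.540462493896484), 14.82841968536377)
top 1098 0.06788653653442567 ((633.8598022460938, -172.08929443359375), (118.49720764160156, 60.9188117980957), 14.94689655303955)
```

Request:
drive_tool:
  commands:
    - [0,0,2,15,36,4,1]
    - [0,0,4.3,33,80,4,1]
    - [0,0,4.3,50,120,4,1]
    - [0,0,4.3,66,160,4,1]
    - [0,0,4.3,79,190,4,1]
    - [0,0,4.3,83,199.5,4,1]
    - [0,0,4.3,83,199.5,10,1]
    - [0,0,4.3,83,199.5,10,1]

```text
t: 24.0
ee_pos: [0.6319, -0.1698, 0.1312]
tool_rot: [-0.001, 0.992, 0.13, -0.001]
force: [-0.7, 0.1, -0.3]
opening: 0.996
finger_force: 0.0
```

```bash
python3 -c "from h import *;cam('scene')"; python3 go.py 635.8 -171.2 68 -75.1
```

```text
t 24.05 pos [ 632.3 -169.9  131.9] gripyaw -75.0 tilt [-0.0018  0.001  -1.    ] q [-0.38  0.68  1.29  0.    1.17  0.93] F [-0.8  0.2  0.6] op 1.001 ff 0.0
row [-0.1  0.1  0.1] [ 3.2  2.2 63.9]
```

Request:
drive_tool:
  commands:
    - [0,0,0,2.5,2,20,1]
    - [0,0,0,2.5,2,40,1]
    - [0,0,0,2.5,2,55,1]
    - [0,0,0,2.5,2,63,1]
    - [0,0,0,2.5,2,63,1]
    - [0,0,0,2.5,2,63,0.85]
    - [0,0,0,2.5,2,63,0.7]
    - [0,0,0,2.5,2,63,0.55]
    - [0,0,0,2.5,2,63,0.55]
    - [0,0,0,2.5,2,63,0.55]

```text
t: 25.3
ee_pos: [0.6367, -0.1726, 0.0708]
tool_rot: [0.0, 0.992, 0.13, 0.001]
force: [-0.8, 0.9, 5.8]
opening: 0.688
finger_force: 66.4
```

Request:
drive_tool:
  commands:
    - [0,0,0,0,0,-2,0.55]
    - [0,0,0,0,0,-5,0.55]
    - [0,0,0,0,0,-10,0.55]
    - [0,0,0,0,0,-20,0.55]
    - [0,0,0,0,0,-35,0.55]
    - [0,0,0,0,0,-50,0.55]
    - [0,0,0,0,0,-50,0.55]
    - [0,0,0,0,0,-50,0.55]

```text
t: 26.3
ee_pos: [0.6359, -0.1724, 0.1194]
tool_rot: [-0.0, 0.992, 0.13, -0.0]
force: [-0.2, 0.3, -1.8]
opening: 0.682
finger_force: 65.6
```

```bash
python3 go.py 560 100 140 -65 484.5 363 130 -53.6 484.5 363 60 -53.6
```

```text
t 26.3 pos [ 635.9 -172.4  119.4] gripyaw -75.1 tilt [-3.e-04  2.e-04 -1.e+00] q [-0.38  0.7   1.29  0.    1.15  0.93] F [-0.2  0.3 -1.8] op 0.682 ff 65.6
row [ -0.    0.  -10.1] [  -3.3 -282.8  -20.6]
row [ -0.    0.  -21.5] [  -8.6 -556.3  -10.5]
row [ -0.    0.  -21.5] [  -8.6 -556.3   59.5]
```

Request:
drive_tool:
  commands:
    - [0,0,0,0,-15,-8,0.55]
    - [0,0,-2,-1,-50,-15,0.55]
    - [0,0,-5,-1,-95,-20,0.55]
    - [0,0,-8,-3,-145,-20,0.55]
    - [0,0,-10,-3,-195,-20,0.55]
    - [0,0,-12,-4,-245,-20,0.55]
    - [0,0,-14,-5,-295,-20,0.55]
    - [0,0,-16,-5,-345,-20,0.55]
    - [0,0,-18,-6,-395,-20,0.55]
    - [0,0,-20,-7,-440,-20,0.55]

```text
t: 27.55
ee_pos: [0.5146, 0.2532, 0.1398]
tool_rot: [-0.0, 0.954, 0.301, -0.0]
force: [0.4, -0.3, -1.6]
opening: 0.683
finger_force: 65.6
```

```bash
python3 go.py 484.5 363 130 -53.6 484.5 363 65 -53.6
```

```text
t 27.55 pos [514.6 253.2 139.8] gripyaw -55.0 tilt [-3.e-04  3.e-04 -1.e+00] q [0.32 0.54 1.54 0.   1.06 1.28] F [ 0.4 -0.3 -1.6] op 0.683 ff 65.6
row [-0.   0.  -1.4] [  38.3 -107.2    9.8]
row [-0.   0.  -1.4] [  38.3 -107.1   74.8]
```

Request:
drive_tool:
  commands:
    - [0,0,-0.5,13,-37,3,0.55]
    - [0,0,-1,25,-70,6,0.55]
    - [0,0,-1.4,34,-95,10,0.55]
    - [0,0,-1.4,38.3,-107.2,20,0.55]
    - [0,0,-1.4,38.3,-107.2,40,0.55]
    - [0,0,-1.4,38.3,-107.2,60,0.55]
    - [0,0,-1.4,38.3,-107.2,75,0.55]
    - [0,0,-1.4,38.3,-107.2,75,0.55]

```text
t: 28.55
ee_pos: [0.4855, 0.3602, 0.0632]
tool_rot: [0.0, 0.95, 0.311, -0.001]
force: [0.2, 0.5, -1.3]
opening: 0.686
finger_force: 65.6
```

```bash
python3 - <<'E'
from crop import *
c=cam("scene")
cv2.imwrite("pics/mid1.png",cv2.resize(c["frame"][280:390,430:560],None,fx=5,fy=5,interpolation=cv2.INTER_CUBIC))
E
python3 go.py 484.5 363 40 -53.6
```

```text
t 28.6 pos [486.1 360.5  64.2] gripyaw -53.7 tilt [-8.e-04 -4.e-04 -1.e+00] q [0.51 0.68 1.51 0.   0.95 1.45] F [-0.5  0.4 -0.4] op 0.683 ff 65.6
row [-0.   0.1 -0.1] [ 0.2 -3.  24.2]
```

View pics/mid1.png

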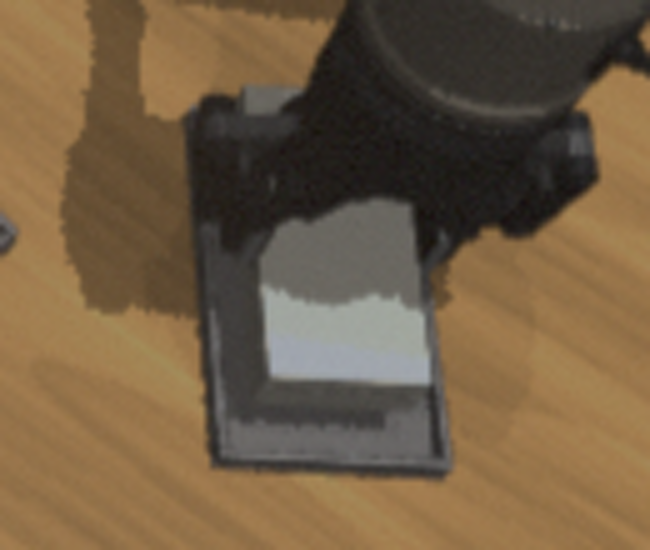

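The box is over the middle tray, with its top front corners at (268,382) and (430,386) in the crop and the tray's front edge from (215,463) to (447,470).

Run:
```python
from h import *
c=cam("scene"); f=lambda X,Y:(430+(X+.5)/5-.5,280+(Y+.5)/5-.5)
t=np.radians(36.4)
for p,z in(((268,382),.061),((430,386),.061),((212,465),.014),((450,472),.014)):
    q=onz(c,*f(*p),z)[:2]*1000-[486,363.4]; print(q@[np.cos(t),np.sin(t)],q@[-np.sin(t),np.cos(t)])
```

```text
58.48748418648925 -33.87534633590808
56.913331777479684 24.801661829495302
74.57748608957723 -45.163992436419754
72.60250451010336 43.595261980494286
```

Request:
drive_tool:
  commands:
    - [0,0,0,0.5,-3.5,3,0.55]
    - [0,0,0,0.5,-3.5,10,0.55]
    - [0,0,0,0.5,-3.5,16,0.55]
    - [0,0,0,0.5,-3.5,16,0.55]

```text
t: 29.15
ee_pos: [0.4842, 0.3637, 0.0478]
tool_rot: [0.0, 0.95, 0.312, -0.001]
force: [0.4, 0.4, -2.4]
opening: 0.685
finger_force: 65.6
```

```bash
python3 go.py 484.5 363 39 -53.6
```

```text
t 29.15 pos [484.2 363.7  47.8] gripyaw -53.7 tilt [-1.2e-03 -6.0e-04 -1.0e+00] q [0.52 0.71 1.52 0.   0.92 1.45] F [ 0.4  0.4 -2.4] op 0.685 ff 65.6
row [-0.   0.1 -0.1] [-0.1  0.7  8.8]
```

Centred. Lower to contact.

Request:
drive_tool:
  commands:
    - [0,0,0,0,0,4,0.55]
    - [0,0,0,0,0,7,0.55]
    - [0,0,0,0,0,9,0.55]
    - [0,0,0,0,0,9,0.55]

```text
t: 29.65
ee_pos: [0.4845, 0.3639, 0.0394]
tool_rot: [0.0, 0.95, 0.312, -0.0]
force: [-0.5, -0.4, -1.2]
opening: 0.684
finger_force: 65.6
```

Request:
drive_tool:
  commands:
    - [0,0,0,0,0,1,0.55]
    - [0,0,0,0,0,2,0.55]
    - [0,0,0,0,0,2,0.55]

```text
t: 30.02
ee_pos: [0.4846, 0.3639, 0.0375]
tool_rot: [-0.0, 0.95, 0.312, -0.0]
force: [-0.3, -0.3, -1.2]
opening: 0.688
finger_force: 65.6
```

Request:
drive_tool:
  commands:
    - [0,0,0,0,0,0.5,0.55]
    - [0,0,0,0,0,1,0.55]
    - [0,0,0,0,0,1,0.55]

```text
t: 30.4
ee_pos: [0.4846, 0.3639, 0.0368]
tool_rot: [-0.0, 0.95, 0.312, 0.0]
force: [-0.9, 0.0, 2.0]
opening: 0.686
finger_force: 65.8
```

Request:
drive_tool:
  commands:
    - [0,0,0,0,0,0,0.75]
    - [0,0,0,0,0,0,0.9]
    - [0,0,0,0,0,0,1]
    - [0,0,0,0,0,0,1]
    - [0,0,0,0,0,-25,1]
    - [0,0,0,0,0,-65,1]
    - [0,0,0,0,0,-105,1]
    - [0,0,0,0,0,-105,1]

```text
t: 31.4
ee_pos: [0.4863, 0.3649, 0.1452]
tool_rot: [-0.001, 0.95, 0.312, 0.004]
force: [-0.8, -0.6, 0.2]
opening: 0.998
finger_force: 0.0
```

```bash
python3 - <<'E'
from h import *
c=cam("scene"); hsv=cv2.cvtColor(c["frame"],cv2.COLOR_BGR2HSV); P=cloud(c)
t=np.radians(36.4); u=np.array([np.cos(t),np.sin(t)]);v=np.array([-np.sin(t),np.cos(t)])
m=(abs(P[...,2]-.034)<.006)&(np.hypot(P[...,0]-.485,P[...,1]-.363)<.08)
Q=P[m][:,:2]*1000-[486,363.4]; print("box",m.sum(),np.nanmedian(P[...,2][m]),np.percentile(Q@u,[1,99]),np.percentile(Q@v,[1,99]))
for n in("scene","top"):
    c=cam(n);P=cloud(c)
    m=((abs(P[...,2]-.038)<.004)&(np.hypot(P[...,0]-.635,P[...,1]+.172)<.11)).astype(np.uint8)
    ct=max(cv2.findContours(m,0,1)[0],key=cv2.contourArea)[:,0]
    Q=np.array([onz(c,*p,.038)[:2]*1000 for p in ct],np.float32); print(n,m.sum(),np.median(P[...,2][m>0]),cv2.minAreaRect(Q))
E
python3 go.py 550 130 150 -65 635 -172 110 -72
```

```text
box 1761 0.0338423922021156 [-56.0196354   58.09259085] [-29.99976772  29.56348413]
scene 2095 0.038276017229531334 ((636.1168212890625, -170.13111877441406), (172.7039337158203, 67.8416519165039), 17.87282943725586)
top 1509 0.03810956533148846 ((633.128173828125, -171.34005737304688), (170.66810607910156, 67.50591278076172), 18.001861572265625)
t 31.55 pos [484.1 363.6 140.7] gripyaw -53.7 tilt [-1.3e-03 -7.0e-04 -1.0e+00] q [0.52 0.59 1.44 0.   1.11 1.45] F [-1.   0.3 -0.2] op 1.0 ff 0.0
row [-0.   0.1 11.3] [-85.2 227.3  -9.2]
row [ 0.   0.1 18.3] [-195.4  521.    30.9]
```

The box lies flat and centred in the middle tray (top at 34 mm). The carton is at (634.6,-171) with yaw 17.9°.

Request:
drive_tool:
  commands:
    - [0,0,2,-19,50,0,1]
    - [0,0,4,-39,105,0,1]
    - [0,0,7,-61,162,0,1]
    - [0,0,9,-83,220,0,1]
    - [0,0,11,-104,278,0,1]
    - [0,0,13,-126,336,0,1]
    - [0,0,15,-148,394,0,1]
    - [0,0,17,-169,450,0,1]
    - [0,0,18.3,-186,495,10,1]
    - [0,0,18.3,-195,520,20,1]

```text
t: 32.8
ee_pos: [0.6348, -0.1729, 0.1194]
tool_rot: [-0.001, 0.988, 0.155, -0.001]
force: [0.4, 0.5, -0.3]
opening: 0.999
finger_force: 0.0
```

Request:
drive_tool:
  commands:
    - [0,0,0,0,0,0,1]
    - [0,0,0,0,0,0,1]
    - [0,0,0,0,0,0,1]

```text
t: 33.17
ee_pos: [0.6354, -0.1689, 0.1218]
tool_rot: [-0.0, 0.988, 0.157, 0.0]
force: [-0.0, -0.6, -0.3]
opening: 1.003
finger_force: 0.0
```

```bash
python3 go.py 634.6 -171 28 -72.1
```

```text
t 33.17 pos [ 635.4 -168.9  121.8] gripyaw -71.9 tilt [ 1.e-04  3.e-04 -1.e+00] q [-0.38  0.7   1.29  0.    1.15  0.88] F [-0.  -0.6 -0.3] op 1.003 ff 0.0
row [-0.  -0.   0.2] [-1.4  1.8 93.8]
```

Request:
drive_tool:
  commands:
    - [0,0,0,-1.4,1.8,25,1]
    - [0,0,0,-1.4,1.8,50,1]
    - [0,0,0,-1.4,1.8,75,1]
    - [0,0,0,-1.4,1.8,90,1]
    - [0,0,0,-1.4,1.8,93,1]
    - [0,0,0,-1.4,1.8,93,1]
    - [0,0,0,-1.4,1.8,93,0.85]
    - [0,0,0,-1.4,1.8,93,0.7]
    - [0,0,0,-1.4,1.8,93,0.6]
    - [0,0,0,-1.4,1.8,93,0.6]

```text
t: 34.42
ee_pos: [0.6352, -0.1729, 0.0299]
tool_rot: [0.0, 0.988, 0.156, 0.001]
force: [-1.2, 1.2, 6.2]
opening: 0.759
finger_force: 69.5
```

Request:
drive_tool:
  commands:
    - [0,0,0,0,0,0,0.6]
    - [0,0,0,0,0,0,0.6]

```text
t: 34.67
ee_pos: [0.6352, -0.1729, 0.0299]
tool_rot: [0.0, 0.988, 0.156, 0.001]
force: [-0.7, 0.6, 6.2]
opening: 0.762
finger_force: 69.5
```

Request:
drive_tool:
  commands:
    - [0,0,0,0,0,-2,0.6]
    - [0,0,0,0,0,-5,0.6]
    - [0,0,0,0,0,-10,0.6]
    - [0,0,0,0,0,-20,0.6]
    - [0,0,0,0,0,-35,0.6]
    - [0,0,0,0,0,-50,0.6]
    - [0,0,0,0,0,-60,0.6]
    - [0,0,0,0,0,-60,0.6]
    - [0,0,0,0,0,-60,0.6]

```text
t: 35.8
ee_pos: [0.6342, -0.1726, 0.0881]
tool_rot: [-0.0, 0.988, 0.156, -0.0]
force: [0.1, -0.7, -2.6]
opening: 0.757
finger_force: 68.4
```

```bash
python3 go.py 630 201 100 -99 630 201 60 -99
```

```text
t 35.8 pos [ 634.2 -172.6   88.1] gripyaw -72.0 tilt [-7.e-04  4.e-04 -1.e+00] q [-0.38  0.73  1.32  0.    1.08  0.87] F [ 0.1 -0.7 -2.6] op 0.757 ff 68.4
row [-0.  0. 27.] [ 111.5 -356.6  -11.8]
row [-0.  0. 27.] [ 111.5 -356.6   28.2]
```

Request:
drive_tool:
  commands:
    - [0,0,1,5,-15,-5,0.6]
    - [0,0,4,14,-45,-10,0.6]
    - [0,0,8,27,-85,-10,0.6]
    - [0,0,12,41,-130,-10,0.6]
    - [0,0,16,55,-175,-10,0.6]
    - [0,0,19,69,-220,-10,0.6]
    - [0,0,22,83,-265,-10,0.6]
    - [0,0,25,96,-308,-10,0.6]
    - [0,0,27,106,-338,-10,0.6]
    - [0,0,27,111,-355,-5,0.6]

```text
t: 37.05
ee_pos: [0.63, 0.2009, 0.0929]
tool_rot: [-0.0, 0.997, -0.077, -0.0]
force: [-0.0, -0.6, -3.6]
opening: 0.76
finger_force: 68.4
```

Request:
drive_tool:
  commands:
    - [0,0,0,0,0,10,0.6]
    - [0,0,0,0,0,20,0.6]
    - [0,0,0,0,0,25,0.6]
    - [0,0,0,0,0,25,0.6]
    - [0,0,0,0,0,25,0.6]

```text
t: 37.67
ee_pos: [0.6307, 0.1988, 0.0689]
tool_rot: [-0.0, 0.997, -0.079, 0.0]
force: [-0.4, 0.3, -2.9]
opening: 0.757
finger_force: 68.4
```

```bash
python3 - <<'E'
from crop import *
c=cam("scene")
cv2.imwrite("pics/long1.png",cv2.resize(c["frame"][270:400,305:455],None,fx=5,fy=5,interpolation=cv2.INTER_AREA if 0 else cv2.INTER_CUBIC)[:600])
E
python3 go.py 630 201 40 -99
```

```text
t 37.73 pos [630.8 198.9  69. ] gripyaw -99.0 tilt [ 9.e-04  2.e-04 -1.e+00] q [0.19 0.76 1.33 0.   1.05 1.92] F [ 0.3 -0.6 -3.1] op 0.761 ff 68.4
row [-0.  -0.1 -0. ] [-1.1 -2.  29. ]
```

View pics/long1.png

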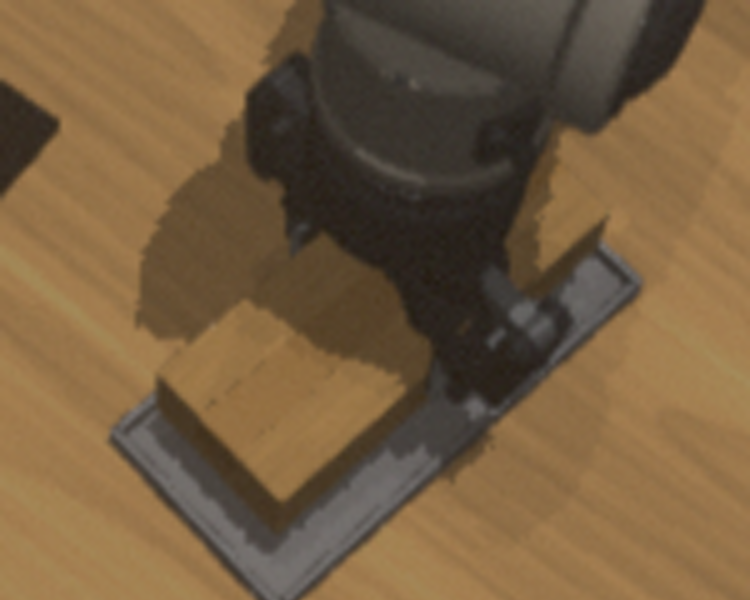

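The carton hovers over the long tray, with its top corners at (158,378), (280,500) and (607,215) in the crop.

Run:
```python
from h import *
c=cam("scene"); f=lambda X,Y:(305+(X+.5)/5-.5,270+(Y+.5)/5-.5)
t=np.radians(-9.05)
for p,z in(((158,378),.077),((280,500),.077),((607,215),.077),((110,435),.014),((640,280),.014)):
    q=onz(c,*f(*p),z)[:2]*1000-[631,201.5]; print(q@[np.cos(t),np.sin(t)],q@[-np.sin(t),np.cos(t)])
```

```text
86.93787325177851 -33.144821358629116
85.15733062671781 29.05055971767786
-81.18112998671474 30.343522716903657
98.84173334883631 -45.27025372650747
-98.25471456031812 44.94754277788378
```

Request:
drive_tool:
  commands:
    - [0,0,0,-1.5,-2,10,0.6]
    - [0,0,0,-1.5,-2,20,0.6]
    - [0,0,0,-1.5,-2,28,0.6]
    - [0,0,0,-1.5,-2,32,0.6]
    - [0,0,0,-1.5,-2,33,0.6]
    - [0,0,0,-1.5,-2,33,0.6]

```text
t: 38.52
ee_pos: [0.6294, 0.2014, 0.0357]
tool_rot: [-0.0, 0.997, -0.078, 0.0]
force: [-0.5, 0.7, -1.5]
opening: 0.758
finger_force: 68.4
```

Request:
drive_tool:
  commands:
    - [0,0,0,0,0,0.5,0.6]
    - [0,0,0,0,0,1.5,0.6]
    - [0,0,0,0,0,1.5,0.6]

```text
t: 38.9
ee_pos: [0.6292, 0.2014, 0.0341]
tool_rot: [-0.0, 0.997, -0.078, 0.0]
force: [0.6, 0.3, -2.3]
opening: 0.758
finger_force: 68.4
```

Request:
drive_tool:
  commands:
    - [0,0,0,0,0,0.5,0.6]
    - [0,0,0,0,0,1,0.6]
    - [0,0,0,0,0,1,0.6]

```text
t: 39.28
ee_pos: [0.6293, 0.2014, 0.0339]
tool_rot: [-0.0, 0.997, -0.078, 0.0]
force: [-2.8, -0.5, 5.7]
opening: 0.763
finger_force: 69.5
```

Contact at 33.9 mm. Release, rise and back away.

Request:
drive_tool:
  commands:
    - [0,0,0,0,0,-0.5,0.85]
    - [0,0,0,0,0,-0.5,1]
    - [0,0,0,0,0,-0.5,1]
    - [0,0,0,0,0,-0.5,1]
    - [0,0,0,0,0,-25,1]
    - [0,0,0,0,0,-70,1]
    - [0,0,0,0,0,-125,1]
    - [0,0,0,-60,0,-150,1]
    - [0,0,0,-120,0,-150,1]
    - [0,0,0,-150,0,-150,1]

```text
t: 40.52
ee_pos: [0.4782, 0.2252, 0.1836]
tool_rot: [-0.0, 0.997, -0.078, -0.0]
force: [0.7, -0.2, 0.9]
opening: 1.004
finger_force: 0.0
```

Request:
drive_tool:
  commands:
    - [0,0,0,0,0,0,1]
    - [0,0,0,0,0,0,1]
    - [0,0,0,0,0,0,1]

```text
t: 40.9
ee_pos: [0.4821, 0.2246, 0.1828]
tool_rot: [-0.0, 0.997, -0.079, 0.0]
force: [0.3, -0.3, -0.2]
opening: 0.996
finger_force: 0.0
```

```bash
python3 go.py; python3 -c "
from h import *
cv2.imwrite('pics/end.png',cam('scene')['frame'])"
```

```text
t 40.9 pos [482.1 224.6 182.8] gripyaw -99.0 tilt [ 4.e-04  1.e-04 -1.e+00] q [ 0.29  0.42  1.61 -0.    1.11  2.02] F [ 0.3 -0.3 -0.2] op 0.996 ff 0.0
```

View pics/end.png

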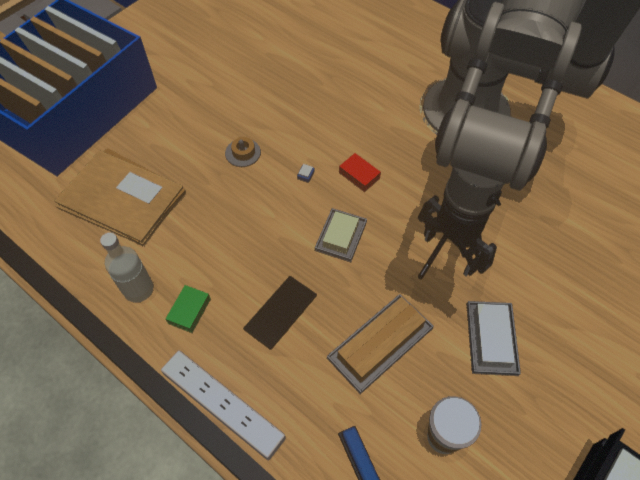

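All four things are in place: tape (243,150), pad (341,232), box (494,335) and carton (381,340). The phone and cup have not moved.

```bash
python3 -c "
from h import *
print(manip.job_done())"
```

```text
the job is handed in; nothing more can be done
None
```

The job is handed in: the tape is over its post, the pad, white box and carton lie flat in their trays, put away in the order asked, and the phone and cup look unmoved in the last picture.

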